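Switch on the guarded counter switch of the information desk

ROBOT

A 7-joint arm with a two-finger parallel gripper is mounted at the origin on the work surface. World frame = base frame: x ahead of the robot, y to its left, z up, the work surface at z = 0. Lengths are in m, angles in rad, forces in N, time in s.
With the tool pointing down it reaches from about 0.425 to 0.875 m from the base axis. Payload 4.7 kg.
Tool frame: the origin (TCP) lies between the finger pads; the fingertips stand 14 mm ahead of it and the grasp point (between the pads) lies 5 mm behind it; z points along the fingers, y is the line along which they close (so a half turn about z gives the same grasp; the last joint's range is limited). The gripper opens to 87 mm and grips with 3 to 60 N. Pads are 19 mm wide; open, the fingers measure 117 mm over their backs; the gripper's body (75 mm by 190 mm) begins 51 mm behind the grasp point.
Start: joints at [1.149, 0.321, -0.07, 1.45, 0.023, 1.371, -0.057], TCP at [0.274, -0.589, 0.237] pointing down, gripper open.
Joint ranges: [-2.86, 2.86], [-0.3, 2.09], [-1.38, 1.24], [0.06, 2.45], [-1.56, 4.7], [0.09, 2.05], [-2.69, 2.69]. Speed limits (rad/s): [2.57, 2.57, 3.14, 3.14, 3.14, 3.14, 3.14].

INTERFACE

Orientations are given as a rotation vector (axis times angle).
In Python, from bench import ctrl gives the robot as it stands.
- The arm moves only by the tool step_arm, never from a script. Its argument "commands" is a list of rows, each an object with "travel": the shift along the tool's x, y, z in m, a list of three; "turn": the turn, a rotation vector about the tool's x, y, z in degrees, a list of three. A call has 1 to 5 rows; each row is the pose to reach, as a shift and turn from the pose commanded when the call began, along the tool's axes at that moment; what a row does not reach only later rows make up. A row lasts 1/10 s, in which the tool goes at most 50 mm and 8.59 degrees, less where a joint would pass 70% of its speed; a pose out of reach is approached as far as the arm can. A call with a gripper value outside its range is refused whole. "gripper" is the opening, from 0 (shut) to 1 (fully open), set as the call begins (left out, the last holds). The fingers move at their own pace and stop on an object; "force" is the grip in N (left out, the last holds). Time passes only in rows, so rows that repeat a pose let the fingers close. It gives the time, the measured TCP pose, the force, the opening and the grip force at its end, in the units of the state.
- ctrl.get_state(): the state, without advancing time (a new reading comes with each control period).
- ctrl.get_image(name): name is "scene" or "top"; returns the picture (384x512x3 uint8, red, green, blue); there is no depth.
- ctrl.camera_model(name): a dict with "fx", "fy", "cx", "cy" (pixels), "R" (3x3) and "t" (3): a world point X has camera coordinates R X + t. Camera axes: x right, y down, z forward; pixel columns grow to the right and rows downward; lengths in m; the calibration is good to about 2 mm. A picture is of the moment at which its call begins. camera_model takes no time and is no camera call.
- ctrl.close_job(): hands the job in; it is judged then, once.
The state is a dict: "time": time; "joint_positions": joint angles; "qd": joint speeds; "joint_torque": joint torques, N m; "position": TCP position; "tool_rot": TCP orientation; "ft_force": force on the tool from outside, world axes, zero at the start; "torque": the same for the moment, N m; "grip_width": opening from 0.0 (shut) to 1.0 (fully open); "grip_force": force on a finger pad.
Only numpy, scipy, OpenCV 4.12 (cv2) and the standard library are available. Lean on these libraries where they do the work, as an engineer would, in place of code of your own. Each camera call takes 0.05 s, during which the arm holds its last target. There are 200 camera calls.

TASK

Two guarded switches are screwed to the tourist-office counter; switch on the display lights with the one that has the wider guard: push its guard up and back by the lip until it rests open, push the toggle beneath it all the way over to the back, then tip the guard forward so that it drops shut over the toggle. Leave the narrow-guarded switch and every other thing on the counter as it is.

Things in the scene. Friction and masses are not known exactly. Their poses are not given: they have to be found in the camera images.
- wide: the switch box with the WIDE guard, the one to operate: grey housing 150 mm deep (x), 110 mm across (y), 40 mm high, screwed to the counter. Origin at the centre of its underside; its +x points from its front (robot side, where the guard's lip is) to its back (where the guard's hinge is), z up.
- wide_guard (a joint): angle of that box's guard in rad: 0 shut, 1.6 fully open, tipped back against its stop. The hinge line runs along the box's y, 25 mm behind the box's centre and 48 mm above the counter. Aluminium cap 74 mm wide, 78 mm long, its top face 48 mm above the hinge line when shut, with two side walls and a short front wall; about 80 g, almost no hinge friction. It falls shut by its own weight below about 0.9 rad and falls fully open beyond about 1.0 rad; it does not stay part-way.
- wide_lip (a point): middle of the top edge of the guard's lip, a 74 mm wide, 4 mm thick, 34 mm long tab along the guard's free front edge. When shut it slopes up and towards the front, 30 degrees off vertical, and this point is 98 mm in front of the hinge line and 75.5 mm above it; it turns with the guard about the hinge line (fully open: about 78 mm behind the hinge line and 96 mm above it). The lip can be pushed by a fingertip from the front to open the guard, and from behind to bring it back.
- wide_toggle (a joint): angle of the toggle under that guard in rad: 0 off (leaning 0.45 rad to the front), 0.9 on (leaning 0.45 rad to the back, towards the hinge). Stays where it is left; about 1 N at its tip moves it.
- wide_tip (a point): centre of the 11 mm ball at the tip of that toggle, a steel rod 8 mm thick; the ball centre is 31 mm from the pivot. The pivot is on the housing's top face (40 mm above the counter), 25 mm in front of the box's centre, 50 mm in front of the hinge line.
- narrow: the switch box with the NARROW guard, otherwise alike; to be left alone: grey housing 150 mm deep (x), 76 mm across (y), 40 mm high, screwed to the counter. Origin at the centre of its underside; its +x points from its front (robot side, where the guard's lip is) to its back (where the guard's hinge is), z up.
- narrow_guard (a joint): angle of that box's guard in rad: 0 shut, 1.6 fully open, tipped back against its stop. The hinge line runs along the box's y, 25 mm behind the box's centre and 48 mm above the counter. Aluminium cap 40 mm wide, 78 mm long, its top face 48 mm above the hinge line when shut, with two side walls and a short front wall; about 80 g, almost no hinge friction. It falls shut by its own weight below about 0.9 rad and falls fully open beyond about 1.0 rad; it does not stay part-way.
- narrow_lip (a point): middle of the top edge of the guard's lip, a 40 mm wide, 4 mm thick, 34 mm long tab along the guard's free front edge. When shut it slopes up and towards the front, 30 degrees off vertical, and this point is 98 mm in front of the hinge line and 75.5 mm above it; it turns with the guard about the hinge line (fully open: about 78 mm behind the hinge line and 96 mm above it). The lip can be pushed by a fingertip from the front to open the guard, and from behind to bring it back.
- narrow_toggle (a joint): angle of the toggle under that guard in rad: 0 off (leaning 0.45 rad to the front), 0.9 on (leaning 0.45 rad to the back, towards the hinge). Stays where it is left; about 1 N at its tip moves it.
- narrow_tip (a point): centre of the 11 mm ball at the tip of that toggle, a steel rod 8 mm thick; the ball centre is 31 mm from the pivot. The pivot is on the housing's top face (40 mm above the counter), 25 mm in front of the box's centre, 50 mm in front of the hinge line.
- stamp: wooden hand stamp, 28 mm across, 64 mm high, a bystander; origin at the centre of its underside
- bell: counter bell, 80 mm across, 55 mm high, a bystander; origin at the centre of its underside
- mug: white mug, 76 mm across, 90 mm high, a bystander; origin at the centre of its underside
- honey: amber jar, 64 mm across, 85 mm high, a bystander; origin at the centre of its underside
- stapler: black stapler, 130 x 34 mm, 38 mm high, a bystander; origin at the centre of its underside
- puzzle: wooden puzzle block, 70 x 45 x 30 mm high, a bystander; origin at the centre of its underside

How it is judged:
By the outcome, as a careful person would: the job done as asked, in the order asked, and still so for the second after the job is handed in, with the robot touching nothing.
It also fails if it takes over 61 s, if anything falls off the work surface, if the arm or the gripper's body presses on something with over 40 N, if the wrist force passes 120 N, or if a joint passes its speed limit or range.

## Working session

There is one attempt and no reset: what is moved stays moved. The work goes in short steps, Python scripts to look and compute and a tool call to move; the robot and the scene stay as the last step left them, time stands still between calls to the robot, and variables do not carry over. Pictures are saved under pics/ and viewed, at most 10 in all, crops included, and the job is handed in when it is done.

Besides the shell and the picture viewer there is one more tool, called after "Request:" by a JSON object that holds its "api" and its "payload". step_arm: Moves the arm, as the interface text tells. Its arguments: {"type":"object","properties":{"commands":{"type":"array"},"gripper":{"type":"number"},"force":{"type":"number"}},"required":["commands"]}

```bash
mkdir -p pics
python3 - <<'E'
from bench import ctrl
import cv2,numpy as np
for n in("scene","top"):
    cv2.imwrite(f"pics/{n}0.png",cv2.resize(ctrl.get_image(n)[:,:,::-1],(800,600),interpolation=cv2.INTER_CUBIC))
    m=ctrl.camera_model(n);print(n,{k:np.round(v,4).tolist() for k,v in m.items()})
s=ctrl.get_state();print(s['position'],s['tool_rot'],s['time'],s['ft_force'])
E
```

```text
scene {'fx': 355.4813, 'fy': 355.4813, 'cx': 253.0148, 'cy': 192.2448, 'R': [[-0.7243, 0.6895, 0.0017], [0.4004, 0.4227, -0.813], [-0.5613, -0.5882, -0.5822]], 't': [0.394, -0.1251, 1.284]}
top {'fx': 415.7055, 'fy': 415.7055, 'cx': 255.9835, 'cy': 192.2317, 'R': [[0.027, -0.9995, -0.0148], [-0.9968, -0.0258, -0.0754], [0.075, 0.0167, -0.997]], 't': [-0.0027, 0.5432, 1.2992]}
[ 0.27416784 -0.58883193  0.23557766] [-3.06566980e+00 -6.78901207e-01  7.18816941e-04] 0.1 [-0.10950451 -0.10402225  0.30226145]
```

View pics/top0.png

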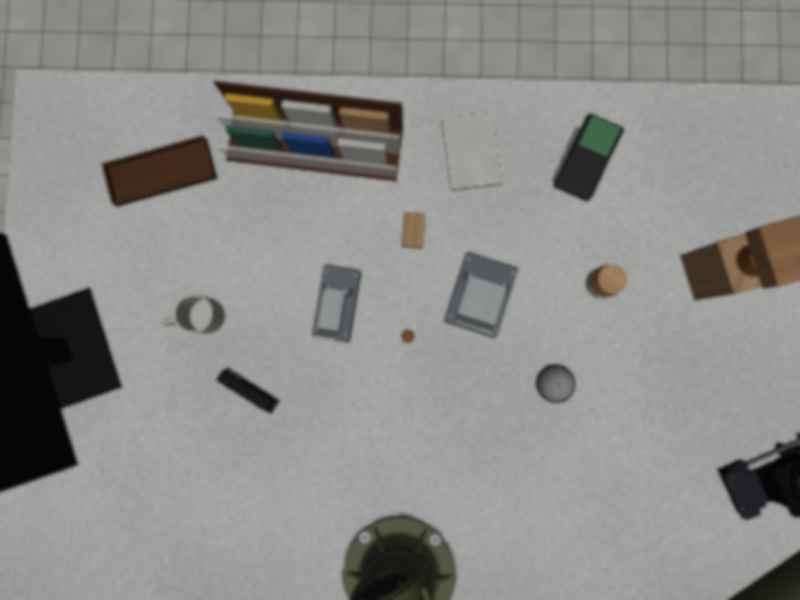

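View pics/scene0.png

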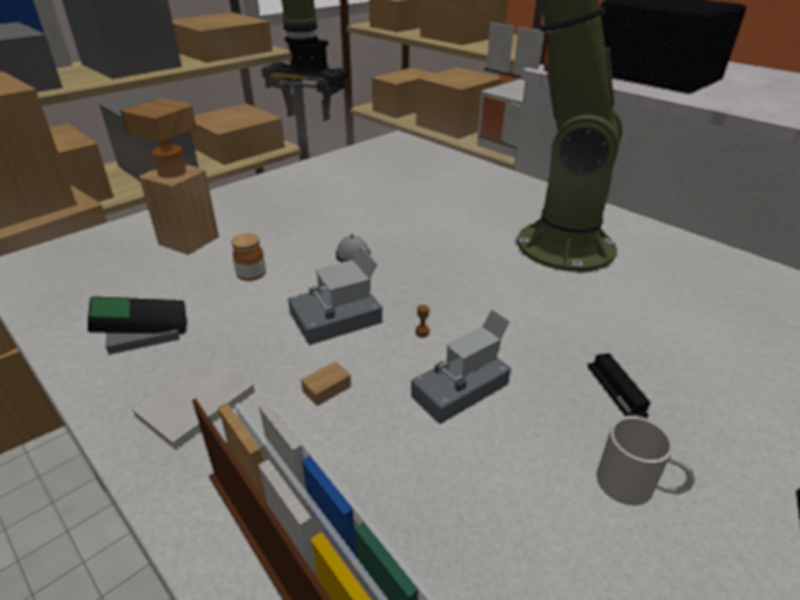

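The top view shows the wide switch at about (481,295) of 800x600, yawed slightly, with its lip toward the robot. The narrow switch is at (337,303). Both guards are shut. The stamp (407,336) and bell (556,383) are the nearest bystanders.

```bash
cat > h.py <<'E'
from bench import ctrl
import cv2,numpy as np
from scipy.spatial.transform import Rotation as Ro
def ray(n,uv,z):
    m=ctrl.camera_model(n);R=np.array(m['R']);C=-R.T@m['t']
    d=R.T@np.array([(uv[0]-m['cx'])/m['fx'],(uv[1]-m['cy'])/m['fy'],1]);return C+d*(z-C[2])/d[2]
def proj(n,X):
    m=ctrl.camera_model(n);p=np.array(m['R'])@X+m['t'];return np.array([m['fx']*p[0]/p[2]+m['cx'],m['fy']*p[1]/p[2]+m['cy']])
E
python3 - <<'E'
from h import *
im=ctrl.get_image("top")
x0,y0=275,150
c=cv2.resize(im[y0:230,x0:345],None,fx=8,fy=8,interpolation=cv2.INTER_CUBIC).astype(int)
sat=c[:,:,2]-c[:,:,0]; g=c.mean(2)
m=((sat>6)).astype(np.uint8)*255
m=cv2.morphologyEx(m,cv2.MORPH_OPEN,np.ones((9,9)))
cs,_=cv2.findContours(m,cv2.RETR_EXTERNAL,cv2.CHAIN_APPROX_NONE);k=max(cs,key=cv2.contourArea)
b=cv2.boxPoints(cv2.minAreaRect(k));print(cv2.contourArea(k))
P=[ray("top",((q[0]+.5)/8-.5+x0,(q[1]+.5)/8-.5+y0),.04) for q in b]
for p in P:print(p.round(4))
print([np.linalg.norm(P[i]-P[i-1]).round(4) for i in range(4)],np.mean(P,0))
o=c.astype(np.uint8)[:,:,::-1].copy();cv2.drawContours(o,[b.astype(int)],0,(0,0,255),1);cv2.drawContours(o,[k],0,(0,255,0),1)
cv2.imwrite("pics/c1.png",o[:600])
E
```

```text
35263.5
[ 0.5041 -0.0786  0.04  ]
[ 0.6432 -0.1203  0.04  ]
[ 0.6133 -0.2197  0.04  ]
[ 0.4748 -0.1774  0.04  ]
[np.float64(0.1031), np.float64(0.1452), np.float64(0.1038), np.float64(0.1448)] [ 0.55887459 -0.14900243  0.04      ]
```

View pics/c1.png

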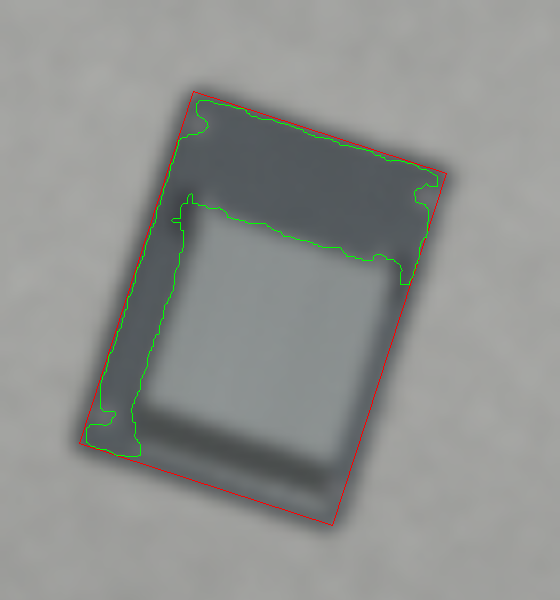

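The green contour follows the housing. The fitted rectangle gives its centre as (0.559, -0.149) and its yaw as about -16.8°.

```bash
cat >> h.py <<'E'
yaw=np.radians(-16.8);c0=np.array([.559,-.149,0])
X=np.array([np.cos(yaw),np.sin(yaw),0]);Y=np.array([-X[1],X[0],0]);Z=np.array([0,0,1.])
def show():
    s=ctrl.get_state();R=Ro.from_rotvec(s['tool_rot']).as_matrix();p=np.array(s['position'])
    t=p+.014*R[:,2]-c0;print('t',round(s['time'],2),'tip box mm',(1e3*np.array([t@X,t@Y,t[2]])).round(1),'z',R[:,2].round(2),'F',np.round(s['ft_force'],1));return R,p
def go(*wps):  # (bx,bz,tilt deg) of tip, by=0
    R,p=show()
    for bx,bz,ti in wps:
        a=np.radians(ti);z=X*np.sin(a)-Z*np.cos(a);x=X*np.cos(a)+Z*np.sin(a);y=np.cross(z,x)
        G=np.c_[x,y,z];P=c0+bx*X+bz*Z-.014*z
        print((bx,bz,ti),'travel',(R.T@(P-p)).round(4).tolist(),'turn',np.degrees(Ro.from_matrix(R.T@G).as_rotvec()).round(1).tolist())
E
python3 -c "
from h import *
go((-.105,.21,0),(-.105,.105,0))"
```

```text
t 0.15 tip box mm [-145.5 -503.4  221.7] z [-0.  0. -1.] F [0.1 0.2 0.4]
(-0.105, 0.21, 0) travel [0.3656, -0.3484, 0.0122] turn [-0.1, 0.0, 41.8]
(-0.105, 0.105, 0) travel [0.3656, -0.3483, 0.1172] turn [-0.1, 0.0, 41.8]
```

Request:
{"api": "step_arm", "payload": {"commands": [{"travel":[0.03,-0.03,0],"turn":[0,0,4]},{"travel":[0.06,-0.058,0],"turn":[0,0,8]},{"travel":[0.09,-0.086,0],"turn":[0,0,12]},{"travel":[0.12,-0.115,0],"turn":[0,0,16]},{"travel":[0.15,-0.143,0],"turn":[0,0,20]}], "gripper": 0}}

```text
time: 0.65
position: [0.3502, -0.3945, 0.2363]
tool_rot: [-3.139, -0.132, 0.0]
ft_force: [0.8, -0.0, 1.8]
grip_width: 0.634
grip_force: 0.0
```

```bash
python3 -c "
from h import *
go((-.105,.21,0),(-.105,.105,0))"
```

```text
t 0.65 tip box mm [-128.9 -295.3  222.3] z [-0.  0. -1.] F [ 0.8 -0.   1.8]
(-0.105, 0.21, 0) travel [0.131, -0.2658, 0.0123] turn [-0.0, 0.0, 21.6]
(-0.105, 0.105, 0) travel [0.131, -0.2658, 0.1173] turn [-0.0, 0.0, 21.6]
```

Request:
{"api": "step_arm", "payload": {"commands": [{"travel":[0.02,-0.044,0],"turn":[0,0,5]},{"travel":[0.04,-0.088,0],"turn":[0,0,10]},{"travel":[0.06,-0.132,0],"turn":[0,0,15]},{"travel":[0.08,-0.176,0],"turn":[0,0,20]},{"travel":[0.1,-0.22,0],"turn":[0,0,21.5]}]}}

```text
time: 1.15
position: [0.4307, -0.1665, 0.2365]
tool_rot: [3.108, -0.455, 0.0]
ft_force: [0.9, -0.9, -0.4]
grip_width: 0.173
grip_force: 0.0
```

```bash
python3 -c "
from h import *
go((-.105,.21,0),(-.105,.105,0))"
```

```text
t 1.15 tip box mm [-117.8  -53.9  222.5] z [ 0. -0. -1.] F [ 0.9 -0.9 -0.4]
(-0.105, 0.21, 0) travel [0.0129, -0.0539, 0.0125] turn [0.0, -0.0, 0.1]
(-0.105, 0.105, 0) travel [0.0129, -0.0539, 0.1175] turn [0.0, -0.0, 0.1]
```

Request:
{"api": "step_arm", "payload": {"commands": [{"travel":[0.013,-0.045,0],"turn":[0,0,0]},{"travel":[0.013,-0.052,0.03],"turn":[0,0,0]},{"travel":[0.013,-0.052,0.07],"turn":[0,0,0]},{"travel":[0.013,-0.052,0.1],"turn":[0,0,0]},{"travel":[0.013,-0.052,0.117],"turn":[0,0,0]}]}}

```text
time: 1.65
position: [0.4559, -0.1216, 0.1167]
tool_rot: [-3.108, 0.451, 0.006]
ft_force: [-0.3, 0.5, 0.6]
grip_width: 0.007
grip_force: 0.0
```

```bash
python3 -c "
from h import *
go((-.105,.105,0))
h=np.array([25,48])
for d in range(0,75,10):
    a=np.radians(34.2+d);m=h+108.2*np.array([-np.cos(a),np.sin(a)]);print(d,m.round())
for n in ['scene','top']:
    im=ctrl.get_image(n);u,v=proj(n,c0+Z*.06).astype(int);cv2.imwrite(f'pics/{n}1.png',cv2.resize(im[v-60:v+60,u-80:u+80][:,:,::-1],None,fx=5,fy=5,interpolation=2))
"
```

```text
t 1.65 tip box mm [-106.6   -3.6  102.7] z [-0.  0. -1.] F [-0.3  0.5  0.6]
(-0.105, 0.105, 0) travel [0.0016, -0.0036, -0.0023] turn [-0.0, 0.2, 0.3]
0 [-64. 109.]
10 [-53. 123.]
20 [-38. 136.]
30 [-22. 145.]
40 [ -4. 152.]
50 [ 14. 156.]
60 [ 33. 156.]
70 [ 52. 153.]
```

View pics/scene1.png

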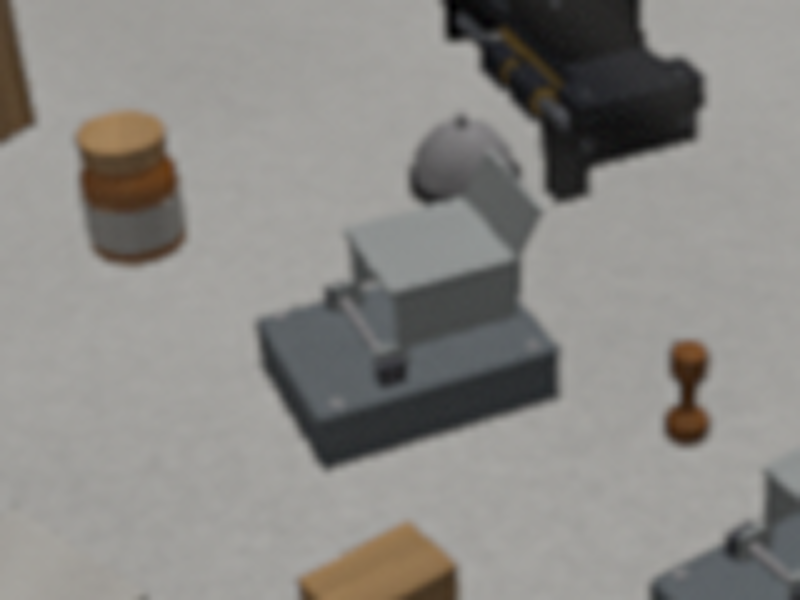

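The fingertip, near (565,190) in the crop, stands in front of the shut guard's lip at (505,205). The path is clear, so I'll push along the lip's arc.

Request:
{"api": "step_arm", "payload": {"commands": [{"travel":[0.02,-0.003,-0.002],"turn":[0,0,0]},{"travel":[0.034,-0.003,-0.006],"turn":[0,0,0]},{"travel":[0.044,-0.003,-0.017],"turn":[0,0,0]},{"travel":[0.059,-0.003,-0.028],"turn":[0,0,0]},{"travel":[0.074,-0.003,-0.037],"turn":[0,0,0]}]}}

```text
time: 2.25
position: [0.5307, -0.141, 0.1588]
tool_rot: [3.108, -0.452, 0.003]
ft_force: [0.0, -0.4, -0.3]
grip_width: 0.004
grip_force: 0.1
```

```bash
python3 -c "
from h import *
go((-.033,.14,0),(.022,.150,0))
for n in ['scene']:
    im=ctrl.get_image(n);u,v=proj(n,c0+Z*.06).astype(int);cv2.imwrite(f'pics/{n}2.png',cv2.resize(im[v-60:v+60,u-80:u+80][:,:,::-1],None,fx=5,fy=5,interpolation=2))
"
```

```text
t 2.25 tip box mm [-29.4  -0.5 144.8] z [ 0. -0. -1.] F [ 0.  -0.4 -0.3]
(-0.033, 0.14, 0) travel [-0.0036, -0.0005, 0.0048] turn [0.0, -0.1, 0.3]
(0.022, 0.15, 0) travel [0.0514, -0.0003, -0.0051] turn [0.0, -0.1, 0.3]
```

View pics/scene2.png

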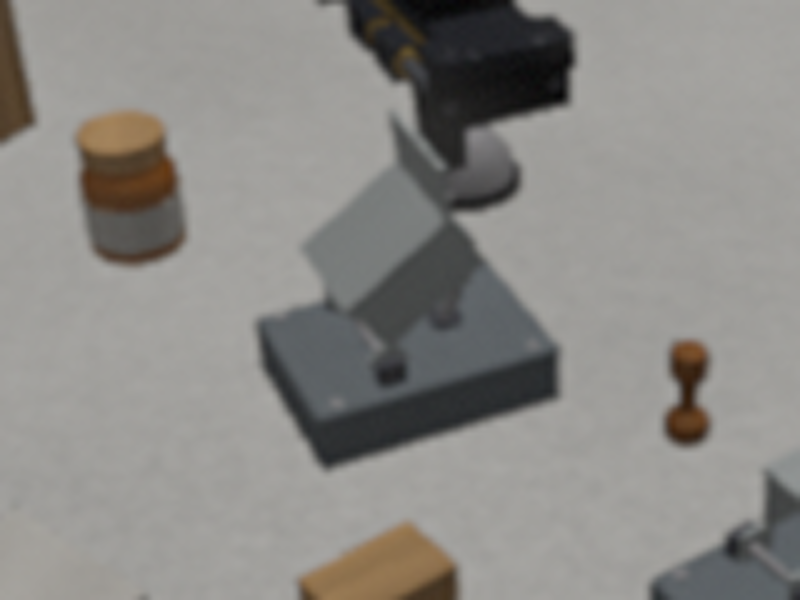

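The guard is half open, and the fingertip at (445,150) is pushing its lip at (415,150). I'll continue past the tipping point.

Request:
{"api": "step_arm", "payload": {"commands": [{"travel":[0.014,0,-0.004],"turn":[0,0,0]},{"travel":[0.03,0,-0.007],"turn":[0,0,0]},{"travel":[0.046,0,-0.008],"turn":[0,0,0]},{"travel":[0.06,0,-0.008],"turn":[0,0,0]},{"travel":[0.06,0,-0.008],"turn":[0,0,0]}]}}

```text
time: 2.8
position: [0.5883, -0.1581, 0.1652]
tool_rot: [-3.109, 0.452, -0.003]
ft_force: [0.4, -0.1, -0.9]
grip_width: 0.003
grip_force: 0.0
```

Request:
{"api": "step_arm", "payload": {"commands": [{"travel":[-0.02,0,-0.01],"turn":[0,0,0]},{"travel":[-0.05,0,-0.01],"turn":[0,0,0]},{"travel":[-0.09,0,-0.005],"turn":[0,-4,0]},{"travel":[-0.1,0,0],"turn":[0,-10,0]},{"travel":[-0.1,0,0],"turn":[0,-10,0]}]}}

```text
time: 3.3
position: [0.4902, -0.1292, 0.1638]
tool_rot: [-3.072, 0.447, 0.273]
ft_force: [0.8, -0.4, 0.3]
grip_width: 0.006
grip_force: 0.0
```

```bash
python3 -c "
from h import *
go((-.065,.13,15),(-.065,.059,15),(-.024,.059,15))
for n in ['scene']:
    im=ctrl.get_image(n);u,v=proj(n,c0+Z*.06).astype(int);cv2.imwrite(f'pics/{n}3.png',cv2.resize(im[v-60:v+60,u-80:u+80][:,:,::-1],None,fx=5,fy=5,interpolation=2))
"
```

```text
t 3.3 tip box mm [-74.   -0.9 150. ] z [-0.17  0.05 -0.98] F [ 0.8 -0.4  0.3]
(-0.065, 0.13, 15) travel [0.0065, -0.0009, 0.0194] turn [-0.0, 25.1, 0.3]
(-0.065, 0.059, 15) travel [0.019, -0.0009, 0.0893] turn [-0.0, 25.1, 0.3]
(-0.024, 0.059, 15) travel [0.0593, -0.0007, 0.0821] turn [-0.0, 25.1, 0.3]
```

View pics/scene3.png

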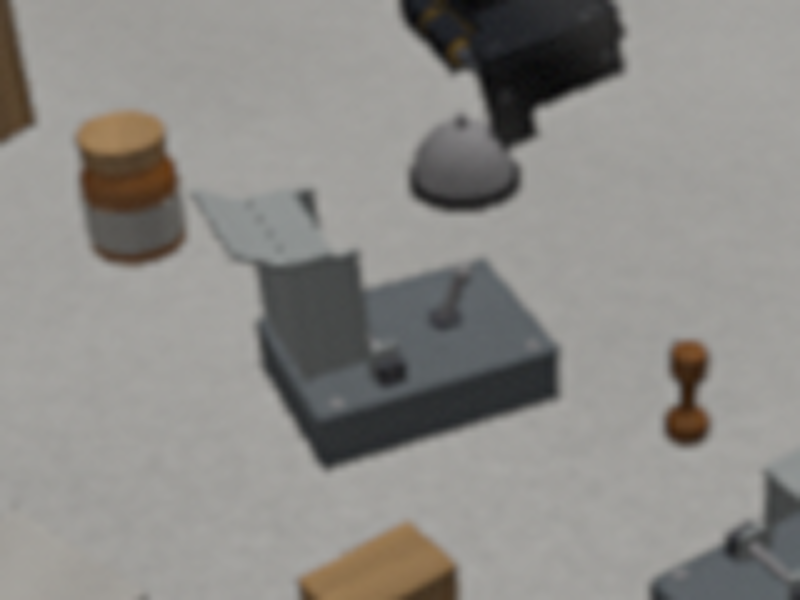

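The guard rests fully open, with its lip at (260,220). The toggle at (450,300) leans forward, in the off position. Next I tilt the tool the right way and descend in front of the toggle.

Request:
{"api": "step_arm", "payload": {"commands": [{"travel":[0.002,0,0.006],"turn":[0,8.4,0]},{"travel":[0.005,-0.001,0.012],"turn":[0,16.8,0]},{"travel":[0.0065,-0.001,0.02],"turn":[0,25,0]},{"travel":[0.012,-0.001,0.05],"turn":[0,25,0]},{"travel":[0.018,-0.001,0.08],"turn":[0,25,0]}]}}

```text
time: 3.85
position: [0.4957, -0.1301, 0.0847]
tool_rot: [3.041, -0.442, 0.413]
ft_force: [0.4, -1.0, 0.2]
grip_width: 0.003
grip_force: 0.0
```

```bash
python3 -c "
from h import *
go((-.065,.059,15),(-.024,.059,15))"
```

```text
t 3.85 tip box mm [-62.3  -0.3  71.2] z [ 0.26 -0.08 -0.96] F [ 0.4 -1.   0.2]
(-0.065, 0.059, 15) travel [-0.0057, -0.0003, 0.0111] turn [0.1, -0.5, 0.3]
(-0.024, 0.059, 15) travel [0.0338, -0.0001, 0.022] turn [0.1, -0.5, 0.3]
```

Request:
{"api": "step_arm", "payload": {"commands": [{"travel":[-0.005,0,0.01],"turn":[0,0,0]},{"travel":[0.005,0,0.014],"turn":[0,0,0]},{"travel":[0.014,0,0.016],"turn":[0,0,0]},{"travel":[0.022,0,0.018],"turn":[0,0,0]},{"travel":[0.028,0,0.02],"turn":[0,0,0]}]}}

```text
time: 4.35
position: [0.5284, -0.1391, 0.072]
tool_rot: [3.045, -0.443, 0.405]
ft_force: [-0.5, 0.2, 1.1]
grip_width: 0.006
grip_force: 0.6
```

```bash
python3 -c "
from h import *
go((-.024,.059,15))"
```

```text
t 4.35 tip box mm [-28.5   0.6  58.5] z [ 0.25 -0.07 -0.97] F [-0.5  0.2  1.1]
(-0.024, 0.059, 15) travel [0.0045, 0.0006, 0.0006] turn [-0.1, -0.1, 0.2]
```

Request:
{"api": "step_arm", "payload": {"commands": [{"travel":[0.002,0,0.0005],"turn":[0,0,0]},{"travel":[0.003,0,0.001],"turn":[0,0,0]},{"travel":[0.003,0,0.001],"turn":[0,0,0]}]}}

```text
time: 4.65
position: [0.5294, -0.1395, 0.0711]
tool_rot: [3.046, -0.442, 0.401]
ft_force: [-4.1, -0.3, 7.4]
grip_width: 0.003
grip_force: 3.4
```

Request:
{"api": "step_arm", "payload": {"commands": [{"travel":[0.0015,0,-0.001],"turn":[0,0,0]},{"travel":[0.002,0,-0.001],"turn":[0,0,0]},{"travel":[0.002,0,-0.001],"turn":[0,0,0]}]}}

```text
time: 4.95
position: [0.5296, -0.1395, 0.0715]
tool_rot: [3.047, -0.442, 0.397]
ft_force: [-6.2, 1.1, 4.5]
grip_width: 0.005
grip_force: 3.5
```

```bash
python3 -c "
from h import *
go((-.024,.059,15))"
```

```text
t 4.95 tip box mm [-27.3   0.6  57.9] z [ 0.25 -0.07 -0.97] F [-6.2  1.1  4.5]
(-0.024, 0.059, 15) travel [0.0034, 0.0006, -0.0002] turn [-0.0, 0.1, 0.3]
```

The force rises while the position stalls, so the toggle is at its stop. I'll back off, rise, and check.

Request:
{"api": "step_arm", "payload": {"commands": [{"travel":[-0.015,0,0],"turn":[0,0,0]},{"travel":[-0.035,0,-0.01],"turn":[0,-2,0]},{"travel":[-0.05,0,-0.05],"turn":[0,-6,0]},{"travel":[-0.06,0,-0.1],"turn":[0,-14,0]},{"travel":[-0.07,0,-0.15],"turn":[0,-15,0]}]}}

```text
time: 5.45
position: [0.4327, -0.1106, 0.1928]
tool_rot: [-3.107, 0.451, 0.003]
ft_force: [1.4, -0.5, 0.4]
grip_width: 0.003
grip_force: 0.0
```

```bash
python3 -c "
from h import *
go((-.06,.25,0),(.14,.25,0),(.14,.12,0))
for n in ['scene']:
    im=ctrl.get_image(n);u,v=proj(n,c0+Z*.06).astype(int);cv2.imwrite(f'pics/{n}4.png',cv2.resize(im[v-60:v+60,u-80:u+80][:,:,::-1],None,fx=5,fy=5,interpolation=2))
"
```

```text
t 5.45 tip box mm [-132.1    0.3  178.8] z [-0.  0. -1.] F [ 1.4 -0.5  0.4]
(-0.06, 0.25, 0) travel [0.0719, 0.0005, -0.0713] turn [-0.1, 0.1, 0.3]
(0.14, 0.25, 0) travel [0.2719, 0.0015, -0.0718] turn [-0.1, 0.1, 0.3]
(0.14, 0.12, 0) travel [0.2722, 0.0017, 0.0582] turn [-0.1, 0.1, 0.3]
```

View pics/scene4.png

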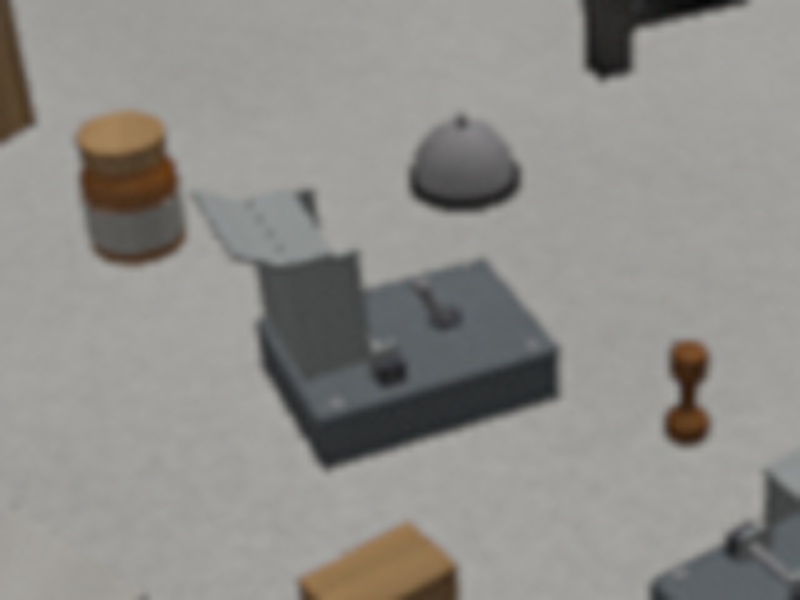

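The toggle now leans back, from (445,315) to (415,285), and the guard is still open. I'll go over the top to behind the lip.

Request:
{"api": "step_arm", "payload": {"commands": [{"travel":[0.03,0,-0.04],"turn":[0,0,0]},{"travel":[0.075,0,-0.06],"turn":[0,0,0]},{"travel":[0.12,0,-0.06],"turn":[0,0,0]},{"travel":[0.165,0,-0.06],"turn":[0,0,0]},{"travel":[0.21,0.001,-0.06],"turn":[0,0,0]}]}}

```text
time: 6.0
position: [0.6354, -0.172, 0.2516]
tool_rot: [3.109, -0.452, 0.003]
ft_force: [0.4, -0.1, 0.6]
grip_width: 0.006
grip_force: 0.0
```

Request:
{"api": "step_arm", "payload": {"commands": [{"travel":[0.045,0,0],"turn":[0,0,0]},{"travel":[0.07,0,0],"turn":[0,0,0]},{"travel":[0.07,0,0.04],"turn":[0,0,0]},{"travel":[0.07,0,0.08],"turn":[0,0,0]},{"travel":[0.07,0,0.115],"turn":[0,0,0]}]}}

```text
time: 6.5
position: [0.7005, -0.191, 0.134]
tool_rot: [-3.109, 0.451, -0.0]
ft_force: [-0.1, 0.5, -0.7]
grip_width: 0.006
grip_force: 0.0
```

```bash
python3 -c "
from h import *
go((.12,.124,0),(.03,.155,0))
for n in ['scene']:
    im=ctrl.get_image(n);u,v=proj(n,c0+Z*.06).astype(int);cv2.imwrite(f'pics/{n}5.png',cv2.resize(im[v-60:v+60,u-80:u+80][:,:,::-1],None,fx=5,fy=5,interpolation=2))
"
```

```text
t 6.5 tip box mm [147.6   0.7 120. ] z [ 0.  0. -1.] F [-0.1  0.5 -0.7]
(0.12, 0.124, 0) travel [-0.0276, 0.0005, -0.004] turn [-0.0, 0.0, 0.3]
(0.03, 0.155, 0) travel [-0.1176, 0.0001, -0.035] turn [-0.0, 0.0, 0.3]
```

View pics/scene5.png

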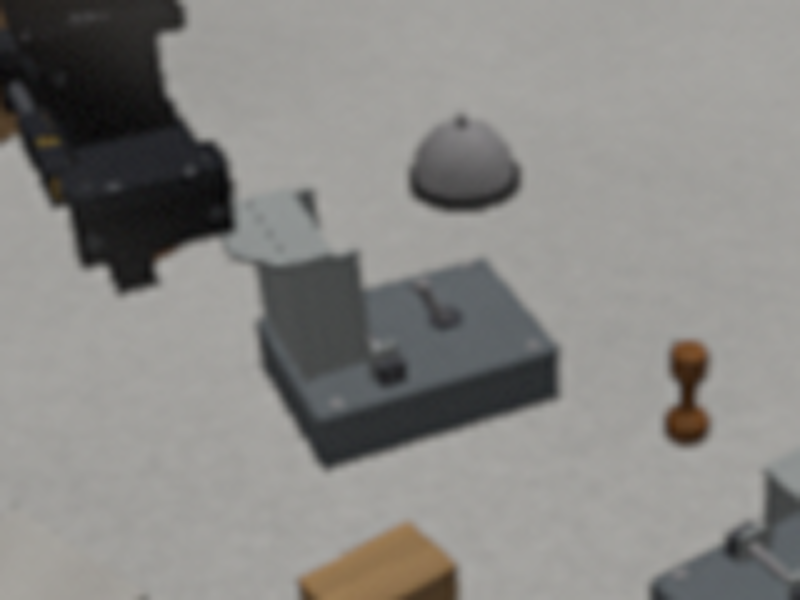

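The fingertip at (135,280) is behind and below the lip's edge at (230,240). I'll push forward along the arc.

Request:
{"api": "step_arm", "payload": {"commands": [{"travel":[-0.025,0,-0.001],"turn":[0,0,0]},{"travel":[-0.035,0,-0.003],"turn":[0,0,0]},{"travel":[-0.051,0,-0.013],"turn":[0,0,0]},{"travel":[-0.07,0,-0.022],"turn":[0,0,0]},{"travel":[-0.082,0,-0.026],"turn":[0,0,0]}]}}

```text
time: 7.05
position: [0.6222, -0.1676, 0.1653]
tool_rot: [3.108, -0.451, 0.007]
ft_force: [0.2, 0.3, -0.1]
grip_width: 0.01
grip_force: 0.1
```

```bash
python3 -c "
from h import *
go((.02,.150,0))
"
```

```text
t 7.05 tip box mm [ 66.    0.4 151.3] z [ 0. -0. -1.] F [ 0.2  0.3 -0.1]
(0.02, 0.15, 0) travel [-0.0459, 0.0002, 0.0011] turn [0.0, -0.2, 0.3]
```

Request:
{"api": "step_arm", "payload": {"commands": [{"travel":[-0.012,0,0],"turn":[0,0,0]},{"travel":[-0.024,0,0],"turn":[0,0,0]},{"travel":[-0.036,0,0],"turn":[0,0,0]},{"travel":[-0.046,0,0],"turn":[0,0,0]},{"travel":[-0.052,0,0],"turn":[0,0,0]}]}}

```text
time: 7.55
position: [0.5715, -0.1529, 0.1632]
tool_rot: [3.108, -0.451, 0.002]
ft_force: [-0.1, 0.2, -0.4]
grip_width: 0.002
grip_force: 0.0
```

Request:
{"api": "step_arm", "payload": {"commands": [{"travel":[0,0,-0.02],"turn":[0,0,0]},{"travel":[0,0,-0.05],"turn":[0,0,0]},{"travel":[0,0,-0.1],"turn":[0,0,0]},{"travel":[0,0,-0.1],"turn":[0,0,0]},{"travel":[0,0,-0.1],"turn":[0,0,0]}]}}

```text
time: 8.05
position: [0.5729, -0.1531, 0.2645]
tool_rot: [3.108, -0.451, 0.007]
ft_force: [0.4, 1.2, -1.3]
grip_width: 0.009
grip_force: 0.0
```

```bash
python3 -c "
from h import *
show()
im=ctrl.get_image('scene');cv2.imwrite('pics/scene6.png',cv2.resize(im[:,:,::-1],(800,600),interpolation=2))
"
```

```text
t 8.05 tip box mm [1.460e+01 1.000e-01 2.505e+02] z [ 0. -0. -1.] F [ 0.4  1.2 -1.3]
```

View pics/scene6.png

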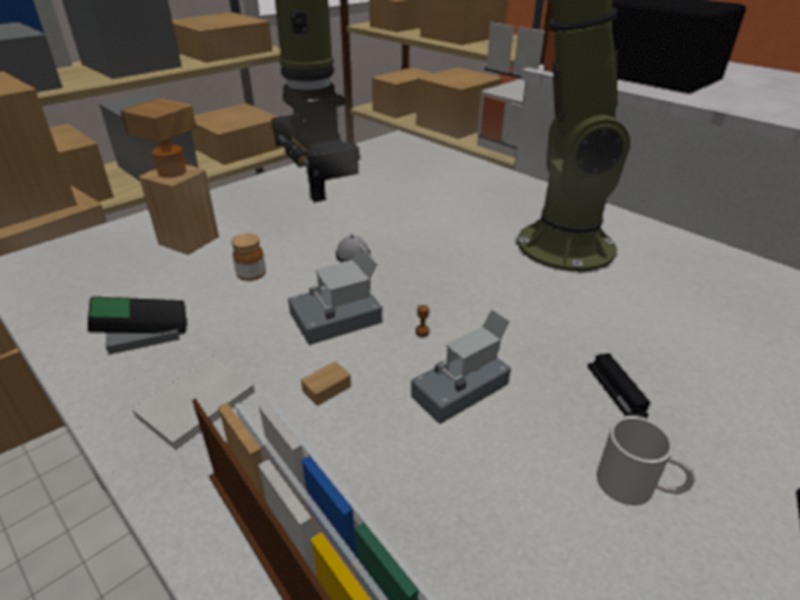

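The wide guard is shut again at (340,285), the tool is clear above it, and everything else is where it was.

```bash
python3 -c "
from bench import ctrl
print(ctrl.close_job())"
```

```text
the job is handed in; nothing more can be done
None
```

The wide-guarded switch is on with its guard shut over the toggle, the narrow switch and the other objects look unmoved in the final picture, and the job was handed in at about 8 s of the 61 s allowed.

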